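# Sweep the white tablets into the counting tray's trough and shut its cover

### The job

Tablets of two colours lie on the platform of the blue counting tray. With the closed fingers sweep all four white ones over the platform's edge into the trough, leave the two orange ones on the platform, then push the translucent cover over and press it fully shut on the trough. Only push: do not pinch, press on or pick up any tablet, let none leave the tray, and leave the vial, the beaker and the brown bottle beside the tray standing where they are.

Things in the scene. Friction and masses are not known exactly. Their poses are not given: they have to be found in the camera images.
- counting_tray: Blue plastic tablet counting tray, 228 mm (its x) by 210 mm (its y), fixed: it does not slide. Origin: centre of its underside, on the worktop; z up. A platform with a rim on three sides; on the fourth, the +y side (left as the robot sees it), a lower trough with a translucent cover. The near rim has a pouring spout (y -100 to -64 mm) that projects 28 mm.
- platform_mid (a point): Middle of the platform's top: tray x 0, y -21, z 24 mm; axes as the tray's. The level platform spans tray x -110 to +110 mm, y -101 to +59 mm. Its rim (near, far and right sides) is 4 mm thick, its top 10 mm above the platform. At y +59 mm there is no rim: the platform drops straight into the trough.
- trough_mid (a point): Middle of the trough's floor: tray x 0, y +80, z 9 mm, which is 15 mm below the platform; axes as the tray's. The trough spans tray x -110 to +110 mm, y +59 to +101 mm. Its outer wall (y +101 to +105 mm) is 34 mm high and carries the cover's hinge.
- cover (a joint): Hinge of the translucent cover (222 by 48 mm, 3 mm thick), rad: 0 lies flat and shut over the trough, 1.57 upright, stop at 1.95 (leaning outwards, away from the platform); starts between 1.5 and 1.9. Stiff hinge: stays where it is left; about 1 N at its free edge moves it. Pushed from its outer (+y) side it goes over towards the platform and down.
- cover_edge (a point): Middle of the cover's free edge, 49 mm from the hinge line; a thumb tab 34 mm wide projects 8 mm more. Shut, this point is at tray x 0, y +55.5, z 36.5 mm.
- cover_hinge (a point): Middle of the cover's hinge line, which runs along the tray's x at tray y +104.5, z 36.5 mm; axes as the tray's.
- white_1_center (a point): Centre of a white round tablet, 22 mm across and 10 mm thick, 12 g, lying flat and loose on the platform, to be swept into the trough. The six tablets start about 36 mm apart along the tray's x, between y -45 and +25 mm, in any order of colour.
- orange_1_center (a point): Centre of an orange round tablet, 22 mm across and 10 mm thick, 12 g, lying flat and loose on the platform, to stay on the platform. The six tablets start about 36 mm apart along the tray's x, between y -45 and +25 mm, in any order of colour.
- white_2_center (a point): Centre of a white round tablet, 22 mm across and 10 mm thick, 12 g, lying flat and loose on the platform, to be swept into the trough. The six tablets start about 36 mm apart along the tray's x, between y -45 and +25 mm, in any order of colour.
- white_3_center (a point): Centre of a white round tablet, 22 mm across and 10 mm thick, 12 g, lying flat and loose on the platform, to be swept into the trough. The six tablets start about 36 mm apart along the tray's x, between y -45 and +25 mm, in any order of colour.
- orange_2_center (a point): Centre of an orange round tablet, 22 mm across and 10 mm thick, 12 g, lying flat and loose on the platform, to stay on the platform. The six tablets start about 36 mm apart along the tray's x, between y -45 and +25 mm, in any order of colour.
- white_4_center (a point): Centre of a white round tablet, 22 mm across and 10 mm thick, 12 g, lying flat and loose on the platform, to be swept into the trough. The six tablets start about 36 mm apart along the tray's x, between y -45 and +25 mm, in any order of colour.
- sample_vial: Bystander: small clear vial with a blue cap, 25 mm across, 57 mm tall, loose, standing to the right of the tray. Origin: centre of its underside.
- small_beaker: Bystander: small clear beaker, 35 mm across, 46 mm tall, loose, standing to the right of the tray. Origin: centre of its underside.
- brown_bottle: Bystander: brown bottle with a black cap, 44 mm across, 95 mm tall, loose, standing beyond the far end of the tray. Origin: centre of its underside.

How it is judged:
By the outcome, as a careful person would: the job done as asked, in the order asked, and still so for the second after the job is handed in, with the robot touching nothing.
It also fails if it takes over 58 s, if anything falls off the work surface, if the arm or the gripper's body presses on something with over 40 N, if the wrist force passes 120 N, or if a joint passes its speed limit or range.

### The arm

A 6-joint arm with a two-finger parallel gripper is mounted at the origin on a cart in front of the work surface, level with it; the furniture and walls round the work are solid. World frame = base frame: x ahead of the robot, y to its left, z up, the work surface at z = 0. Lengths are in m, angles in rad, forces in N, time in s.
With the tool pointing down it reaches from about 0.3 to 0.775 m from the base axis. Payload 14.6 kg.
Tool frame: the origin (TCP) lies at the very end of the fingers, on their centre line; the grasp point (between the pads) lies 19 mm behind it; z points along the fingers, y is the line along which they close (so a half turn about z gives the same grasp; the last joint's range is limited). The gripper opens to 94 mm and grips with 3 to 60 N. Pads are 16 mm wide; open, the fingers measure 119 mm over their backs; the gripper's body (75 mm by 177 mm) begins 78 mm behind the grasp point.
Start: joints at [-1.221, 0.3, 1.521, -0, 1.321, -0.067], TCP at [0.223, -0.503, 0.205] pointing down, gripper open.
Joint ranges: [-3.03, 3.03], [-0.79, 2.21], [0.23, 2.52], [-1.04, 4.18], [0, 3.07], [-2.55, 2.55]. Speed limits (rad/s): [2.22, 2.22, 2.57, 3.14, 3.14, 3.14].

### API

Orientations are given as a unit quaternion [x, y, z, w].
In Python, from cell import manip gives the robot as it stands. The module is installed in compiled form; this text tells all that it offers.
- The arm moves only by the tool play_rows, never from a script. Its argument "deltas" is one flat list of numbers, 6 for each row, row after row: the shift along the tool's x, y, z in m, then the turn, a rotation vector about the tool's x, y, z in rad. A call has exactly 10 rows; each row is the pose to reach, as a shift and turn from the pose commanded when the call began, along the tool's axes at that moment; what a row does not reach only later rows make up. A row lasts 1/12 s, in which the tool goes at most 41.7 mm and 7.16 degrees, less where a joint would pass 70% of its speed; a pose out of reach is approached as far as the arm can. A call with a gripper value outside its range is refused whole. "jaw" is the opening, from -1 (shut) to 1 (fully open), so that 0 is half open, set as the call begins (left out, the last holds). The fingers move at their own pace and stop on an object; "squeeze" is the grip in N (left out, the last holds). Time passes only in rows, so rows that repeat a pose let the fingers close, or fill a call up. It gives the time, the measured TCP pose, the force, the opening and the grip force at its end, in the units of the state.
- manip.get_obs(): the state, without advancing time (a new reading comes with each control period).
- manip.snapshot(name): name is "scene" or "top"; returns a dict with "pixels" (480x640x3 uint8, blue, green, red), "fovy" (degrees; the focal length in pixels is half the picture's height over the tangent of half this angle, whatever the lens; pixels are square), "cx", "cy" (the principal point, pixels), "k1" (the pictures are not rectified: a ray, as slopes to the right and down, at radius r is drawn at 1 + k1 r^2 times it, then the intrinsics apply), "R" (3x3) and "t" (3): a world point X has camera coordinates R X + t. Camera axes: x right, y down, z forward; pixel columns grow to the right and rows downward; lengths in m; the calibration is good to about 2 mm. A picture is of the moment at which its call begins. There is no depth.
- manip.close_job(): hands the job in; it is judged then, once.
The state is a dict: "t": time; "joints": joint angles; "joint_vel": joint speeds; "joint_torque": joint torques, N m; "tool_pos": TCP position; "orientation": TCP orientation; "force": force on the tool from outside, world axes, zero at the start; "ft_torque": the same for the moment, N m; "gripper_width": opening from 0.0 (shut) to 1.0 (fully open); "grip_force": force on a finger pad.
Only numpy, scipy, OpenCV 4.12 (cv2) and the standard library are available. Lean on these libraries where they do the work, as an engineer would, in place of code of your own. Each camera call takes 0.05 s, during which the arm holds its last target. There are 200 camera calls.

## Working session

There is one attempt and no reset: what is moved stays moved. The work goes in short steps, Python scripts to look and compute and a tool call to move; the robot and the scene stay as the last step left them, time stands still between calls to the robot, and variables do not carry over. Pictures are saved under pics/ and viewed, at most 10 in all, crops included, and the job is handed in when it is done.

Besides the shell and the picture viewer there is one more tool, called after "Call:" by a JSON object that holds its "fn" and its "kwargs", one argument or row to a line. play_rows: Moves the arm, as the interface text tells. Its arguments: {"type":"object","properties":{"deltas":{"type":"array"},"jaw":{"type":"number"},"squeeze":{"type":"number"}},"required":["deltas"]}

```bash
mkdir -p pics
cat > h.py <<'E'
import numpy as np, cv2
from cell import manip
def snap(n,f):
    s=manip.snapshot(n); cv2.imwrite('pics/'+f,np.asarray(s['pixels'])); return s
def ray(s,u,v):
    f=240/np.tan(np.radians(s['fovy'])/2)
    d=np.array([(u-s['cx'])/f,(v-s['cy'])/f]); q=d.copy()
    for _ in range(30): q=d/(1+s['k1']*(q@q))
    R=np.array(s['R']);t=np.array(s['t'])
    return -R.T@t, R.T@np.array([q[0],q[1],1])
def onz(s,u,v,z):
    o,d=ray(s,u,v); return o+d*(z-o[2])/d[2]
def proj(s,X):
    f=240/np.tan(np.radians(s['fovy'])/2)
    c=np.array(s['R'])@X+np.array(s['t']); q=c[:2]/c[2]; q=q*(1+s['k1']*(q@q))
    return q*f+np.array([s['cx'],s['cy']])
E
python3 - <<'E'
from h import *
a=snap('top','t0.png'); b=snap('scene','s0.png')
for s in(a,b): print(s['fovy'],s['k1'],-np.array(s['R']).T@s['t'],np.array(s['R'])[2])
o=manip.get_obs(); print(o)
E
```

```text
57.84170349630342 -0.053588822490433716 [ 0.48072548 -0.00403063  0.91226196] [ 0.16699597 -0.01099076 -0.98589632]
57.45349045309584 -0.028741397043265917 [ 0.30966442 -0.6411272   0.54302367] [ 0.37063516  0.73269426 -0.57077903]
{'t': 0.1, 'joints': array([-1.22061015e+00,  3.00446699e-01,  1.52150730e+00, -1.67832617e-06,
        1.32067555e+00, -6.65698022e-02]), 'joint_vel': array([-0.0001093 , -0.00260767, -0.00135279,  0.00070068,  0.00151229,
       -0.0009537 ]), 'joint_torque': array([ 2.21737464e-03, -5.32644582e+01, -3.53281903e+01,  7.10275839e-02,
        2.35299126e-02, -6.33047534e-05]), 'tool_pos': array([ 0.22257261, -0.50270647,  0.20493092]), 'orientation': array([ 9.78367577e-01,  2.06873428e-01, -7.40787625e-05, -5.13128743e-04]), 'force': array([-0.12970324,  0.54628488,  0.20066138]), 'ft_torque': array([ 0.04090352, -0.03644408, -0.03337916]), 'grip_force': 0.0, 'gripper_width': 1.0012456169957933}
```

View pics/t0.png

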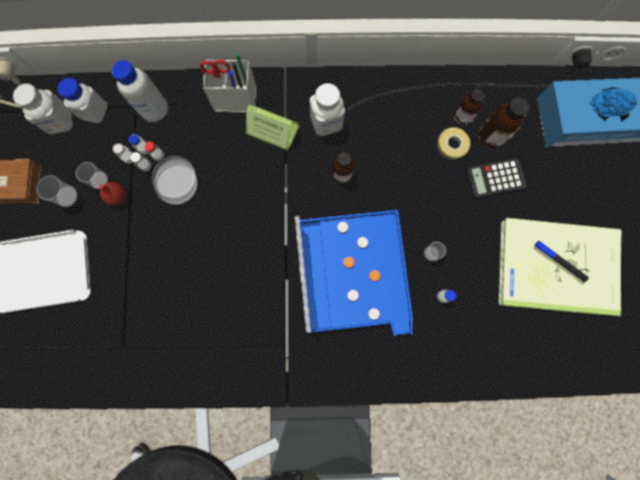

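View pics/s0.png

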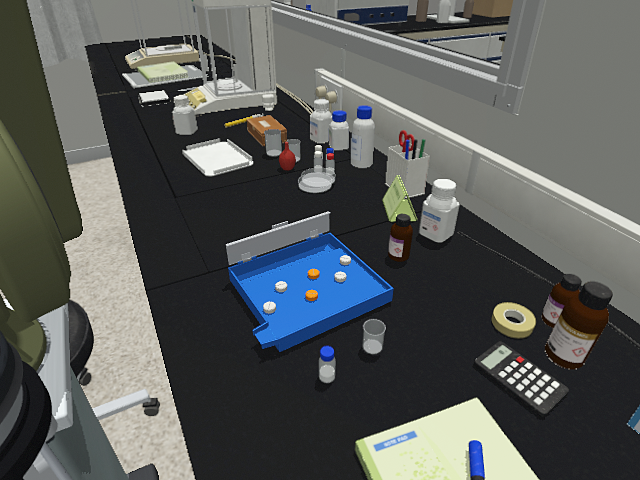

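Top view: the tray is at px x 297–412, y 210–335, with the cover upright on its left. White tablets are at (343,227), (362,242), (353,295) and (374,314), orange at (349,262) and (375,276). The beaker is at (435,251), the vial at (447,296) and the bottle at (343,166).

```bash
cat > m.py <<'E'
from h import *
def tray(s):
    h=cv2.cvtColor(s['pixels'],cv2.COLOR_BGR2HSV); m=cv2.inRange(h,(100,150,90),(125,255,255)); m[:, :290]=0; m[:,430:]=0; m[:200]=0;m[345:]=0
    R=[np.array([np.nonzero(m[v])[0].max()+1,v+.5]) for v in range(225,310)]
    F=[np.array([u+.5,np.nonzero(m[:,u])[0].min()]) for u in range(310,392)]
    N=[np.array([u+.5,np.nonzero(m[:,u])[0].max()+1]) for u in range(320,380)]
    def fit(P):
        W=np.array([onz(s,*p,.034)[:2] for p in P]).astype(np.float32)
        vx,vy,x,y=cv2.fitLine(W,cv2.DIST_HUBER,0,1e-4,1e-4).ravel(); return np.array([vx,vy]),np.array([x,y])
    (r,pr),(f,pf),(n,pn)=fit(R),fit(F),fit(N)
    r=r*np.sign(r[0]); f=f*np.sign(f[1]); n=n*np.sign(n[1])
    a=[np.arctan2(r[1],r[0]),np.arctan2(-f[0],f[1]),np.arctan2(-n[0],n[1])]
    print('yaw',np.degrees(a)); th=(a[0]+a[1]+a[2])/3
    X=np.array([np.cos(th),np.sin(th)]);Y=np.array([-X[1],X[0]])
    print('len x',X@(pf-pn),)
    c=X*((X@pf+X@pn)/2)+Y*(Y@pr+.105)
    return c,th,X,Y
def tabs(s,c,X,Y):
    h=cv2.cvtColor(s['pixels'],cv2.COLOR_BGR2HSV)
    for nm,lo,hi in(('W',(0,0,150),(180,70,255)),('O',(5,130,120),(25,255,255))):
        m=cv2.inRange(h,lo,hi)
        n,_,st,ce=cv2.connectedComponentsWithStats(m)
        for k in range(1,n):
            u,v=ce[k]+.5
            if 25<st[k][4]<250 and 290<u<405 and 210<v<335:
                for z in (.033,) :
                    p=onz(s,u,v,z)[:2]; q=p-c; print(nm,ce[k].round(1),st[k][4],'world',p.round(4),'tray mm',(np.array([X@q,Y@q])*1e3).round(1))
E
python3 - <<'E'
from m import *
s=manip.snapshot('top'); c,th,X,Y=tray(s); print(c,th); tabs(s,c,X,Y)
np.savez('tray.npz',c=c,th=th,X=X,Y=Y)
for u,v,z in((435,250,.023),(449,296,.057),(343,163,.09)):
    p=onz(s,u,v,z)[:2]; q=p-c; print('by',p,X@q,Y@q)
for u,v in((297,217),(310,331)): p=onz(s,u,v,.085)[:2]-c; print('cover',X@p,Y@p)
E
```

```text
yaw [4.7365065 4.913724  4.8578744]
len x 0.23106141
[ 0.5619662 -0.0794633] 0.08440474
W [342.5 226.7] 92 world [ 0.6503 -0.0578] tray mm [89.8 14.1]
W [362.3 242.1] 93 world [ 0.6174 -0.0975] tray mm [ 53.7 -22.6]
W [352.7 295. ] 97 world [ 0.5101 -0.0742] tray mm [-51.2   9.6]
W [373.6 313.6] 99 world [ 0.4721 -0.1148] tray mm [-92.5 -27.7]
O [348.5 262. ] 60 world [ 0.577  -0.0679] tray mm [15.9 10.3]
O [374.2 275.4] 66 world [ 0.5486 -0.1192] tray mm [-16.7 -38.5]
by [ 0.60017871 -0.24839384] 0.023834882323683207 -0.1715506444859306
by [ 0.50373005 -0.26106303] -0.07333850121499745 -0.17604366713121472
by [ 0.76888926 -0.05833547] 0.2079676135819991 0.003608056011284557
cover 0.10963388313544681 0.10488582506459006
cover -0.1095150055644395 0.10188941505495326
```

```bash
cat > g.py <<'E'
from h import *
from scipy.spatial.transform import Rotation as R
T=np.load('tray.npz'); c,th,X,Y=T['c'],float(T['th']),T['X'],T['Y']
def where():
    o=manip.get_obs(); p=np.array(o['tool_pos']); q=p[:2]-c; r=R.from_quat(o['orientation'])
    y=r.as_matrix()[:,1]
    print('t',round(o['t'],2),'tray',(np.array([X@q,Y@q,p[2]])*1e3).round(1),'yawerr deg',np.degrees(np.arctan2(y[1],y[0])-th).round(2),'tilt',r.as_matrix()[:,2].round(3),'F',np.round(o['force'],1),'w',round(o['gripper_width'],3)); return p,r
def goal(x,y,z):
    p,r=where(); w=np.r_[c+X*x+Y*y,z]
    yy=np.r_[X,0];zz=np.array([0,0,-1.]);G=np.c_[np.cross(yy,zz),yy,zz]
    print('shift',r.inv().apply(w-p).round(4),'turn',(r.inv()*R.from_matrix(G)).as_rotvec().round(4))
E
python3 -c "
from g import *
goal(-.0915,-.062,.11)"
```

```text
t 0.15 tray [-373.9 -393.1  205. ] yawerr deg -70.96 tilt [-0.     0.001 -1.   ] F [ 0.3  0.1 -0.8] w 0.996
shift [ 0.375  -0.2208  0.0952] turn [-7.0000e-04 -6.0000e-04 -1.2384e+00]
```

Call:
{"fn": "play_rows", "kwargs": {
  "deltas": [0.03, -0.018, 0, 0, 0, -0.1, 0.06, -0.035, 0, 0, 0, -0.2, 0.09, -0.053, 0, 0, 0, -0.3, 0.12, -0.071, 0, 0, 0, -0.4, 0.15, -0.088, 0, 0, 0, -0.5, 0.18, -0.106, 0, 0, 0, -0.6, 0.21, -0.124, 0, 0, 0, -0.7, 0.24, -0.141, 0, 0, 0, -0.8, 0.27, -0.159, 0.01, 0, 0, -0.9, 0.3, -0.177, 0.02, 0, 0, -1.0],
  "jaw": -1
}}

```text
t: 0.98
tool_pos: [0.4261, -0.2181, 0.1855]
orientation: [0.758, 0.652, 0.0, 0.001]
force: [-0.1, -0.8, 0.2]
gripper_width: 0.328
grip_force: 0.0
```

```bash
python3 -c "
from g import *
goal(-.0915,-.062,.10)"
```

```text
t 0.98 tray [-147.  -126.7  185.5] yawerr deg -13.38 tilt [ 0.001 -0.001 -1.   ] F [-0.1 -0.8  0.2] w 0.328
shift [0.0759 0.039  0.0855] turn [ 0.0009  0.0005 -0.2335]
```

Call:
{"fn": "play_rows", "kwargs": {
  "deltas": [0.015, 0.008, 0.01, 0, 0, -0.05, 0.03, 0.016, 0.025, 0, 0, -0.1, 0.045, 0.024, 0.04, 0, 0, -0.15, 0.06, 0.032, 0.06, 0, 0, -0.2, 0.076, 0.039, 0.075, 0, 0, -0.234, 0.076, 0.039, 0.085, 0, 0, -0.234, 0.076, 0.039, 0.085, 0, 0, -0.234, 0.076, 0.039, 0.085, 0, 0, -0.234, 0.076, 0.039, 0.085, 0, 0, -0.234, 0.076, 0.039, 0.085, 0, 0, -0.234]
}}

```text
t: 1.82
tool_pos: [0.4756, -0.1513, 0.1015]
orientation: [0.679, 0.734, 0.0, 0.001]
force: [0.0, -0.1, 0.7]
gripper_width: 0.006
grip_force: 0.0
```

```bash
python3 -c "
from g import *
goal(-.0915,-.062,.027)"
```

```text
t 1.82 tray [-92.1 -64.3 101.5] yawerr deg -0.33 tilt [ 0.001 -0.001 -1.   ] F [ 0.  -0.1  0.7] w 0.006
shift [0.0024 0.0005 0.0745] turn [ 0.0014  0.0007 -0.0058]
```

Call:
{"fn": "play_rows", "kwargs": {
  "deltas": [0, 0.001, 0.02, 0, 0, -0.006, 0, 0.001, 0.04, 0, 0, -0.006, 0, 0.001, 0.055, 0, 0, -0.006, 0, 0.001, 0.065, 0, 0, -0.006, 0, 0.001, 0.07, 0, 0, -0.006, 0, 0.001, 0.072, 0, 0, -0.006, 0, 0.001, 0.074, 0, 0, -0.006, 0, 0.001, 0.074, 0, 0, -0.006, 0, 0.001, 0.074, 0, 0, -0.006, 0, 0.001, 0.074, 0, 0, -0.006]
}}

```text
t: 2.65
tool_pos: [0.4768, -0.1505, 0.027]
orientation: [0.676, 0.737, 0.0, 0.0]
force: [-0.0, -0.2, -0.0]
gripper_width: 0.004
grip_force: 0.0
```

```bash
python3 -c "
from g import *
goal(-.0915,.052,.027)
snap('top','t1.png'); s=snap('scene','s1.png'); cv2.imwrite('pics/s1c.png',cv2.resize(s['pixels'][180:380,190:440],None,fx=3,fy=3))"
```

```text
t 2.65 tray [-90.8 -63.6  27. ] yawerr deg 0.09 tilt [ 0.001 -0.    -1.   ] F [-0.  -0.2 -0. ] w 0.004
shift [ 0.1156 -0.0005 -0.    ] turn [0.0008 0.0004 0.0016]
```

View pics/s1c.png

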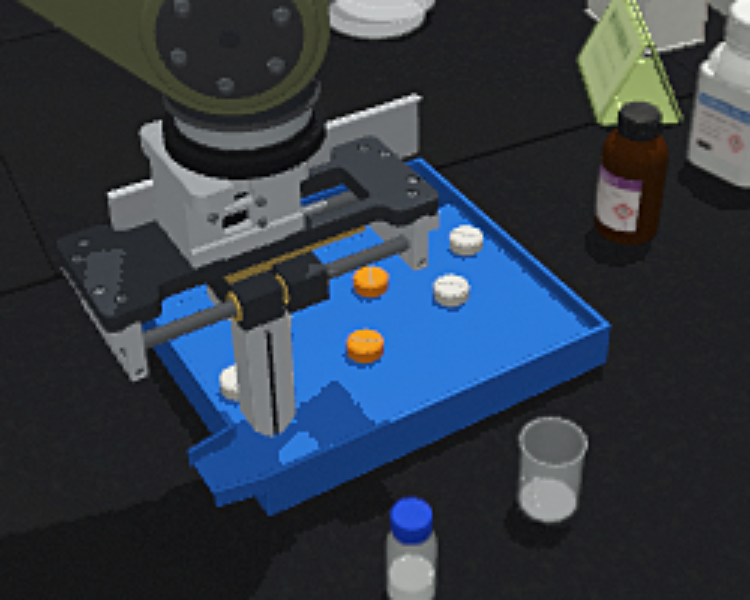

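The closed fingers (crop 265,430) stand behind the near white tablet (235,382) on the platform, clear of the rim. Sweeping now.

Call:
{"fn": "play_rows", "kwargs": {
  "deltas": [0.005, -0.0005, 0, 0, 0, 0, 0.011, -0.0005, 0, 0, 0, 0, 0.017, -0.0005, 0, 0, 0, 0, 0.023, -0.0005, 0, 0, 0, 0, 0.03, -0.0005, 0, 0, 0, 0, 0.037, -0.0005, 0, 0, 0, 0, 0.044, -0.0005, 0, 0, 0, 0, 0.051, -0.0005, 0, 0, 0, 0, 0.058, -0.0005, 0, 0, 0, 0, 0.065, -0.0005, 0, 0, 0, 0]
}}

```text
t: 3.58
tool_pos: [0.4703, -0.0849, 0.0264]
orientation: [0.676, 0.737, -0.0, -0.0]
force: [-0.5, 0.9, -0.2]
gripper_width: 0.004
grip_force: 0.0
```

Call:
{"fn": "play_rows", "kwargs": {
  "deltas": [0.007, 0, 0, 0, 0, 0, 0.014, 0, 0, 0, 0, 0, 0.021, 0, 0, 0, 0, 0, 0.028, 0, 0, 0, 0, 0, 0.035, 0, 0, 0, 0, 0, 0.042, 0, 0, 0, 0, 0, 0.048, 0, 0, 0, 0, 0, 0.051, 0, 0, 0, 0, 0, 0.051, 0, 0, 0, 0, 0, 0.051, 0, 0, 0, 0, 0]
}}

```text
t: 4.42
tool_pos: [0.4661, -0.0348, 0.0265]
orientation: [0.676, 0.737, 0.0, 0.0]
force: [0.5, -0.9, -0.3]
gripper_width: 0.005
grip_force: 0.0
```

```bash
python3 -c "
from g import *
where()
s=snap('scene','s2.png'); a=snap('top','t2.png'); cv2.imwrite('pics/c2.png',np.hstack([cv2.resize(s['pixels'][200:360,210:400],None,fx=2,fy=2),cv2.resize(a['pixels'][195:355,280:470],None,fx=2,fy=2)]))"
```

```text
t 4.42 tray [-91.8  52.6  26.5] yawerr deg 0.1 tilt [ 0. -0. -1.] F [ 0.5 -0.9 -0.3] w 0.005
```

View pics/c2.png

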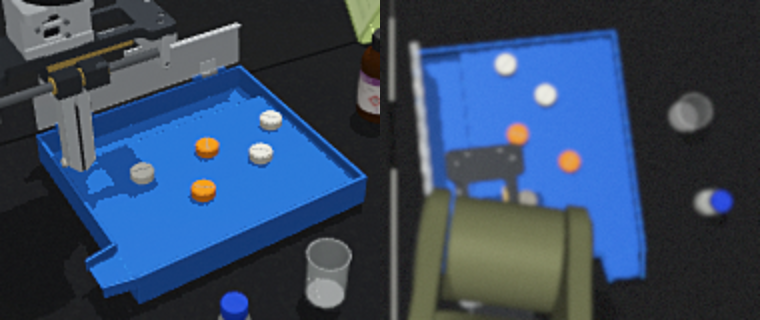

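The near white tablet has been pushed over the edge at the fingers, and the other five are undisturbed. Next: the one at (-51, 9.6).

Call:
{"fn": "play_rows", "kwargs": {
  "deltas": [0, 0, -0.02, 0, 0, 0, 0, 0, -0.04, 0, 0, 0, -0.02, 0.014, -0.04, 0, 0, 0, -0.045, 0.03, -0.04, 0, 0, 0, -0.07, 0.041, -0.04, 0, 0, 0, -0.078, 0.041, -0.04, 0, 0, 0, -0.078, 0.041, -0.035, 0, 0, 0, -0.078, 0.041, -0.02, 0, 0, 0, -0.078, 0.041, -0.006, 0, 0, 0, -0.078, 0.041, -0.001, 0, 0, 0]
}}

```text
t: 5.35
tool_pos: [0.512, -0.108, 0.0254]
orientation: [0.676, 0.737, -0.001, -0.001]
force: [-0.4, 0.2, 0.5]
gripper_width: 0.005
grip_force: 0.0
```

```bash
python3 -c "
from g import *
goal(-.0512,.052,.027); s=manip.snapshot('scene'); cv2.imwrite('pics/c3.png',cv2.resize(s['pixels'][200:360,210:400],None,fx=3,fy=3))"
```

```text
t 5.35 tray [-52.2 -24.3  25.4] yawerr deg 0.1 tilt [-0.003  0.001 -1.   ] F [-0.4  0.2  0.5] w 0.005
shift [ 0.0763  0.0011 -0.0015] turn [-0.0029 -0.0012  0.0017]
```

View pics/c3.png

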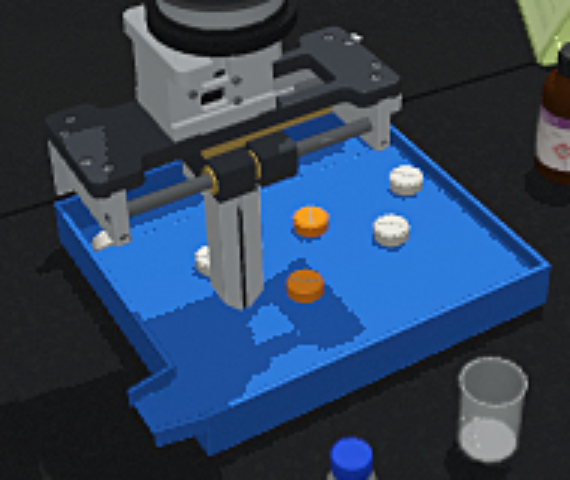

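The fingers are behind the second white tablet (205,262). The first one shows at (105,240), near the trough.

Call:
{"fn": "play_rows", "kwargs": {
  "deltas": [0.006, 0.001, -0.001, 0, 0, 0, 0.013, 0.001, -0.001, 0, 0, 0, 0.02, 0.001, -0.001, 0, 0, 0, 0.028, 0.001, -0.001, 0, 0, 0, 0.036, 0.001, -0.001, 0, 0, 0, 0.044, 0.001, -0.001, 0, 0, 0, 0.052, 0.001, -0.001, 0, 0, 0, 0.06, 0.001, -0.001, 0, 0, 0, 0.068, 0.001, -0.001, 0, 0, 0, 0.075, 0.001, -0.001, 0, 0, 0]
}}

```text
t: 6.23
tool_pos: [0.508, -0.0334, 0.0285]
orientation: [0.676, 0.737, -0.0, -0.0]
force: [-0.1, -0.3, 0.3]
gripper_width: 0.005
grip_force: 0.0
```

```bash
python3 -c "
from g import *
goal(-.0512,.053,.027);goal(.0545,-.055,.027)"
```

```text
t 6.23 tray [-49.8  50.5  28.5] yawerr deg 0.1 tilt [-0. -0. -1.] F [-0.1 -0.3  0.3] w 0.005
shift [ 0.0025 -0.0013  0.0015] turn [-0.0001  0.      0.0018]
t 6.23 tray [-49.8  50.5  28.5] yawerr deg 0.1 tilt [-0. -0. -1.] F [-0.1 -0.3  0.3] w 0.005
shift [-0.1057  0.1042  0.0015] turn [-0.0001  0.      0.0018]
```

Call:
{"fn": "play_rows", "kwargs": {
  "deltas": [0.003, -0.001, 0, 0, 0, 0, 0.004, -0.001, 0, 0, 0, 0, 0.003, -0.001, -0.02, 0, 0, 0, 0, 0, -0.042, 0, 0, 0, -0.02, 0.02, -0.042, 0, 0, 0, -0.045, 0.045, -0.042, 0, 0, 0, -0.07, 0.07, -0.042, 0, 0, 0, -0.095, 0.095, -0.042, 0, 0, 0, -0.106, 0.104, -0.042, 0, 0, 0, -0.106, 0.104, -0.042, 0, 0, 0]
}}

```text
t: 7.07
tool_pos: [0.6221, -0.1334, 0.0698]
orientation: [0.677, 0.736, -0.0, 0.0]
force: [-0.6, -0.1, -0.1]
gripper_width: 0.005
grip_force: 0.0
```

```bash
python3 -c "
from g import *
goal(.0540,-.055,.027); s=manip.snapshot('scene'); a=manip.snapshot('top');cv2.imwrite('pics/c4.png',np.hstack([cv2.resize(s['pixels'][200:360,210:400],None,fx=2,fy=2),cv2.resize(a['pixels'][195:355,280:470],None,fx=2,fy=2)]))
tabs=__import__('m').tabs; tabs(a,c,X,Y)"
```

```text
t 7.07 tray [ 55.3 -58.8  69.8] yawerr deg -0.04 tilt [ 0. -0. -1.] F [-0.6 -0.1 -0.1] w 0.005
shift [ 0.0038 -0.0014  0.0428] turn [ 0.0002  0.0003 -0.0006]
W [342.5 226.8] 92 world [ 0.6501 -0.0578] tray mm [89.6 14.2]
W [325.6 319. ] 79 world [ 0.4638 -0.0186] tray mm [-92.7  69. ]
O [348.8 262.1] 65 world [ 0.5768 -0.0685] tray mm [15.7  9.6]
```

View pics/c4.png

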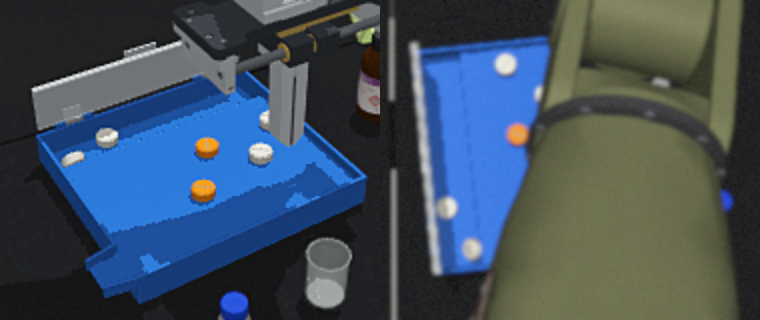

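Both near white tablets are past the edge (top crop 472,249 and 447,208). The fingers hover behind the third.

Call:
{"fn": "play_rows", "kwargs": {
  "deltas": [0.002, -0.0015, 0.015, 0, 0, 0, 0.002, -0.0015, 0.03, 0, 0, 0, 0.002, -0.0015, 0.038, 0, 0, 0, 0.002, -0.0015, 0.042, 0, 0, 0, 0.004, -0.0015, 0.043, 0, 0, 0, 0.01, -0.0015, 0.043, 0, 0, 0, 0.016, -0.0015, 0.043, 0, 0, 0, 0.022, -0.0015, 0.043, 0, 0, 0, 0.029, -0.0015, 0.043, 0, 0, 0, 0.036, -0.0015, 0.043, 0, 0, 0]
}}

```text
t: 8.0
tool_pos: [0.6164, -0.0943, 0.0278]
orientation: [0.676, 0.737, 0.0, 0.0]
force: [0.7, 0.3, -0.5]
gripper_width: 0.006
grip_force: 0.0
```

```bash
python3 -c "
from g import *
goal(.0540,.053,.027)"
```

```text
t 8.0 tray [ 53.  -19.4  27.8] yawerr deg 0.1 tilt [ 0.001 -0.    -1.   ] F [ 0.7  0.3 -0.5] w 0.006
shift [0.0724 0.0012 0.0008] turn [0.0005 0.0001 0.0018]
```

Call:
{"fn": "play_rows", "kwargs": {
  "deltas": [0.007, 0.0005, 0.0005, 0, 0, 0, 0.014, 0.001, 0.0005, 0, 0, 0, 0.021, 0.001, 0.0005, 0, 0, 0, 0.029, 0.001, 0.0005, 0, 0, 0, 0.037, 0.001, 0.0005, 0, 0, 0, 0.045, 0.001, 0.0005, 0, 0, 0, 0.053, 0.001, 0.0005, 0, 0, 0, 0.061, 0.001, 0.0005, 0, 0, 0, 0.068, 0.001, 0.0005, 0, 0, 0, 0.073, 0.001, 0.0005, 0, 0, 0]
}}

```text
t: 8.83
tool_pos: [0.6109, -0.0214, 0.027]
orientation: [0.676, 0.737, 0.0, -0.0]
force: [0.6, 0.0, -0.6]
gripper_width: 0.004
grip_force: 0.0
```

Call:
{"fn": "play_rows", "kwargs": {
  "deltas": [0, 0, 0, 0, 0, 0, 0, 0, -0.01, 0, 0, 0, 0, 0, -0.03, 0, 0, 0, -0.01, 0.005, -0.042, 0, 0, 0, -0.03, 0.015, -0.042, 0, 0, 0, -0.05, 0.025, -0.042, 0, 0, 0, -0.068, 0.034, -0.042, 0, 0, 0, -0.072, 0.036, -0.042, 0, 0, 0, -0.072, 0.036, -0.042, 0, 0, 0, -0.072, 0.036, -0.042, 0, 0, 0]
}}

```text
t: 9.67
tool_pos: [0.6527, -0.0908, 0.0691]
orientation: [0.676, 0.737, -0.0, -0.0]
force: [0.2, -0.5, -0.7]
gripper_width: 0.005
grip_force: 0.0
```

```bash
python3 -c "
from g import *
goal(.0900,-.018,.027)"
```

```text
t 9.67 tray [ 89.5 -19.   69.1] yawerr deg 0.07 tilt [-0.  0. -1.] F [ 0.2 -0.5 -0.7] w 0.005
shift [0.001  0.0005 0.0421] turn [-0.0002 -0.0002  0.0012]
```

Call:
{"fn": "play_rows", "kwargs": {
  "deltas": [0, 0.0005, 0.015, 0, 0, 0, 0, 0.0005, 0.03, 0, 0, 0, 0, 0.0005, 0.038, 0, 0, 0, 0, 0.0005, 0.042, 0, 0, 0, 0.002, 0.0005, 0.042, 0, 0, 0, 0.007, 0.0005, 0.042, 0, 0, 0, 0.013, 0.0005, 0.042, 0, 0, 0, 0.019, 0.0005, 0.042, 0, 0, 0, 0.026, 0.0005, 0.042, 0, 0, 0, 0.033, 0.0005, 0.042, 0, 0, 0]
}}

```text
t: 10.5
tool_pos: [0.6508, -0.0572, 0.0273]
orientation: [0.676, 0.737, 0.0, 0.0]
force: [0.5, -0.2, -0.4]
gripper_width: 0.007
grip_force: 0.1
```

Call:
{"fn": "play_rows", "kwargs": {
  "deltas": [0.007, 0, 0, 0, 0, 0, 0.014, 0, 0, 0, 0, 0, 0.021, 0, 0, 0, 0, 0, 0.028, 0, 0, 0, 0, 0, 0.034, 0, 0, 0, 0, 0, 0.039, 0, 0, 0, 0, 0, 0.039, 0, 0, 0, 0, 0, 0.039, 0, -0.01, 0, 0, 0, 0.035, 0, -0.03, 0, 0, 0, 0.03, 0, -0.05, 0, 0, 0]
}}

```text
t: 11.33
tool_pos: [0.6479, -0.0284, 0.0778]
orientation: [0.676, 0.737, -0.0, -0.0]
force: [0.2, -0.2, 0.4]
gripper_width: 0.005
grip_force: 0.0
```

```bash
python3 -c "
from g import *
goal(.00,.16,.18)"
```

```text
t 11.33 tray [89.9 43.7 77.8] yawerr deg 0.1 tilt [-0.001  0.    -1.   ] F [ 0.2 -0.2  0.4] w 0.005
shift [ 0.1165 -0.0898 -0.1021] turn [-0.001  -0.0002  0.0017]
```

Call:
{"fn": "play_rows", "kwargs": {
  "deltas": [0, 0, -0.025, 0, 0, 0, 0, 0, -0.05, 0, 0, 0, 0, 0, -0.08, 0, 0, 0, 0.01, -0.01, -0.1, 0, 0, 0, 0.035, -0.03, -0.1, 0, 0, 0, 0.06, -0.05, -0.1, 0, 0, 0, 0.09, -0.07, -0.1, 0, 0, 0, 0.117, -0.09, -0.1, 0, 0, 0, 0.117, -0.09, -0.1, 0, 0, 0, 0.117, -0.09, -0.1, 0, 0, 0]
}}

```text
t: 12.17
tool_pos: [0.5481, 0.0812, 0.1782]
orientation: [0.675, 0.737, 0.001, 0.001]
force: [0.9, -0.3, 1.0]
gripper_width: 0.004
grip_force: 0.0
```

```bash
python3 -c "
from g import *
goal(.00,.16,.07); s=manip.snapshot('scene'); a=manip.snapshot('top');cv2.imwrite('pics/c5.png',np.hstack([cv2.resize(s['pixels'][200:360,210:400],None,fx=2,fy=2),cv2.resize(a['pixels'][195:355,280:470],None,fx=2,fy=2)]))
tabs=__import__('m').tabs; tabs(a,c,X,Y)"
```

```text
t 12.17 tray [ -0.2 161.3 178.2] yawerr deg 0.18 tilt [ 0.002  0.    -1.   ] F [ 0.9 -0.3  1. ] w 0.004
shift [-1.300e-03  1.000e-04  1.082e-01] turn [0.0015 0.0001 0.0031]
W [313.3 229.6] 51 world [0.6454 0.0025] tray mm [90.  74.6]
W [314.5 249.1] 44 world [0.6049 0.0007] tray mm [49.6 76.2]
O [348.5 262. ] 60 world [ 0.577  -0.0679] tray mm [15.9 10.3]
O [374.2 275.3] 65 world [ 0.5487 -0.1192] tray mm [-16.6 -38.5]
```

View pics/c5.png

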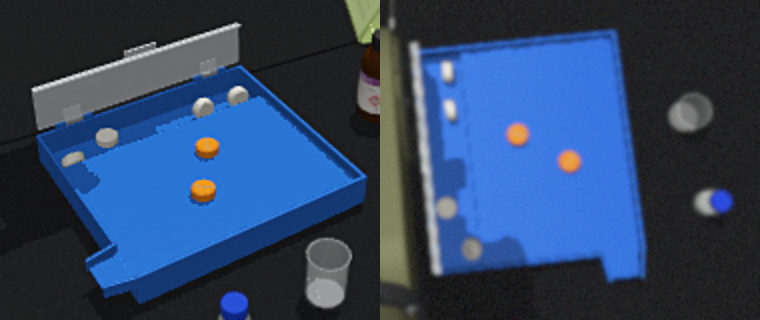

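The orange tablets are untouched at (517,133) and (569,161) in the top crop. The two far white tablets (448,72 and 451,111) stand on edge in the trough, and the two near ones (447,208 and 472,249) look flat. I'll triangulate their heights before shutting the cover.

```bash
python3 -c "
from g import *
s=manip.snapshot('scene'); a=manip.snapshot('top')
hs=[cv2.cvtColor(k['pixels'],cv2.COLOR_BGR2HSV) for k in(s,a)]
def blobs(h,box,lo):
    m=cv2.inRange(h,(0,0,lo),(180,80,255)); b=np.zeros_like(m); b[box[1]:box[3],box[0]:box[2]]=m[box[1]:box[3],box[0]:box[2]]
    n,_,st,ce=cv2.connectedComponentsWithStats(b); return [(ce[k]+.5,st[k]) for k in range(1,n) if st[k][4]>15]
B=blobs(hs[0],(235,238,340,300),110); A=blobs(hs[1],(308,215,335,332),110)
for x in B: print('scene',x[0].round(1),x[1])
for x in A: print('top',x[0].round(1),x[1])
for pa,_ in A:
  for pb,_ in B:
    o1,d1=ray(a,*pa);o2,d2=ray(s,*pb)
    k,*_=np.linalg.lstsq(np.c_[d1,-d2],o2-o1,rcond=None); p=o1+k[0]*d1;q=o2+k[1]*d2
    if np.linalg.norm(p-q)<.006: w=(p+q)/2; print(pa.round(),pb.round(),'gap',np.linalg.norm(p-q).round(4),'tray',X@(w[:2]-c),Y@(w[:2]-c),w[2])
"
```

```text
scene [259.9 246.7] [235 238  71  25 889]
scene [328.9 247.6] [324 243  10  10  73]
scene [311.5 253.7] [306 249  11  10  81]
scene [263.4 268.8] [258 264  11  10  91]
scene [246.3 279.4] [241 276  11   7  54]
top [313.9 230.7] [311 225   6  11  57]
top [315.2 249.8] [312 245   6  10  52]
top [313.2 299. ] [308 294  11  10  93]
top [309.  322.6] [308 308   3  24  42]
top [326.1 319.6] [321 314  10  11  85]
[314. 231.] [329. 248.] gap 0.0028 tray 0.0926535042817635 0.07382665598047426 0.01989173464411398
[315. 250.] [311. 254.] gap 0.0029 tray 0.05229176726594461 0.0753534096812784 0.019388047182359536
[313. 299.] [260. 247.] gap 0.0017 tray -0.04979553633350654 0.08972875329385227 0.06670149014671045
[313. 299.] [263. 269.] gap 0.0029 tray -0.04770740158439481 0.0900270112498428 0.012735702465507204
[326. 320.] [246. 279.] gap 0.0025 tray -0.092019738106539 0.06830775677302849 0.021063272909284947
```

Heights: the standing tablets are centred at z 20 (top about 31 mm), so they fit under the cover. The near two lie in the trough. Moving down outside the cover.

Call:
{"fn": "play_rows", "kwargs": {
  "deltas": [0, 0, 0.02, 0, 0, 0.003, -0.001, 0, 0.04, 0, 0, 0.003, -0.003, 0, 0.06, 0, 0, 0.003, -0.006, 0, 0.08, 0, 0, 0.003, -0.01, 0, 0.095, 0, 0, 0.003, -0.014, 0, 0.102, 0, 0, 0.003, -0.018, 0, 0.102, 0, 0, 0.003, -0.022, 0, 0.102, 0, 0, 0.003, -0.026, 0, 0.102, 0, 0, 0.003, -0.03, 0, 0.102, 0, 0, 0.003]
}}

```text
t: 13.2
tool_pos: [0.5516, 0.0502, 0.076]
orientation: [0.677, 0.736, 0.001, 0.001]
force: [-0.0, -0.3, 0.0]
gripper_width: 0.005
grip_force: 0.0
```

```bash
python3 -c "
from g import *
where()"
```

```text
t 13.2 tray [  0.6 130.1  76. ] yawerr deg -0.09 tilt [ 0.002  0.    -1.   ] F [-0.  -0.3  0. ] w 0.005
```

Call:
{"fn": "play_rows", "kwargs": {
  "deltas": [-0.008, 0, 0, 0, 0, 0, -0.016, 0, 0, 0, 0, 0, -0.023, 0, 0, 0, 0, 0, -0.03, 0, 0.002, 0, 0, 0, -0.036, 0, 0.004, 0, 0, 0, -0.041, 0, 0.007, 0, 0, 0, -0.045, 0, 0.01, 0, 0, 0, -0.048, 0, 0.014, 0, 0, 0, -0.051, 0, 0.018, 0, 0, 0, -0.052, 0, 0.02, 0, 0, 0]
}}

```text
t: 14.03
tool_pos: [0.5551, -0.0015, 0.0542]
orientation: [0.677, 0.736, -0.0, -0.0]
force: [0.3, -1.0, 0.4]
gripper_width: 0.006
grip_force: 0.3
```

```bash
python3 -c "
from g import *
where(); s=manip.snapshot('scene'); cv2.imwrite('pics/c6.png',cv2.resize(s['pixels'][180:360,190:400],None,fx=3,fy=3))"
```

```text
t 14.03 tray [-0.2 78.3 54.2] yawerr deg -0.09 tilt [-0.001 -0.    -1.   ] F [ 0.3 -1.   0.4] w 0.006
```

View pics/c6.png

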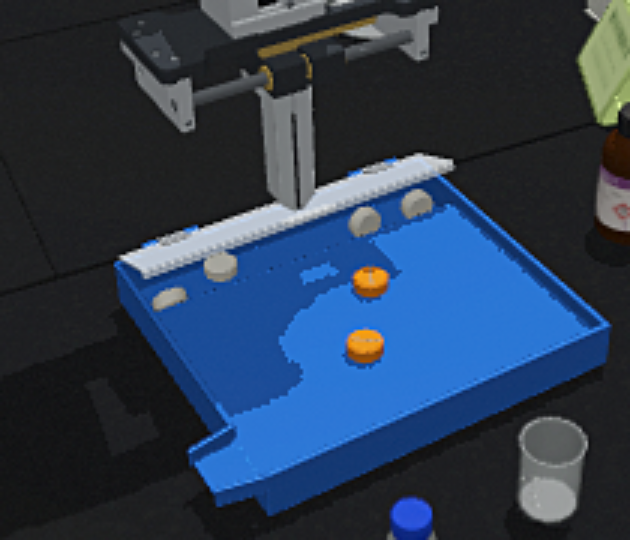

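The cover is leaning over at about 25° with the fingers on its outer face, and all tablets are in place. Pushing it the rest of the way down.

Call:
{"fn": "play_rows", "kwargs": {
  "deltas": [-0.002, 0, 0.003, 0, 0, 0, -0.003, 0, 0.006, 0, 0, 0, -0.004, 0, 0.009, 0, 0, 0, -0.005, 0, 0.011, 0, 0, 0, -0.006, 0, 0.013, 0, 0, 0, -0.006, 0, 0.015, 0, 0, 0, -0.006, 0, 0.016, 0, 0, 0, -0.006, 0, 0.017, 0, 0, 0, -0.006, 0, 0.018, 0, 0, 0, -0.006, 0, 0.018, 0, 0, 0]
}}

```text
t: 14.92
tool_pos: [0.5559, -0.0071, 0.0381]
orientation: [0.677, 0.736, 0.0, 0.0]
force: [-6.6, 0.1, 14.4]
gripper_width: 0.0
grip_force: 7.0
```

```bash
python3 -c "
from g import *
where()"
```

```text
t 14.92 tray [ 0.1 72.6 38.1] yawerr deg -0.07 tilt [ 0. -0. -1.] F [-6.6  0.1 14.4] w 0.0
```

Call:
{"fn": "play_rows", "kwargs": {
  "deltas": [0, 0, 0.0005, 0, 0, 0, 0, 0, 0.001, 0, 0, 0, 0, 0, 0.001, 0, 0, 0, 0, 0, 0.001, 0, 0, 0, 0, 0, 0.001, 0, 0, 0, 0, 0, 0.001, 0, 0, 0, 0, 0, 0.001, 0, 0, 0, 0, 0, 0.001, 0, 0, 0, 0, 0, 0.001, 0, 0, 0, 0, 0, 0.001, 0, 0, 0]
}}

```text
t: 15.75
tool_pos: [0.556, -0.0071, 0.0379]
orientation: [0.677, 0.736, 0.0, 0.0]
force: [-11.8, 0.4, 24.8]
gripper_width: 0.006
grip_force: 12.3
```

Call:
{"fn": "play_rows", "kwargs": {
  "deltas": [0, 0, -0.005, 0, 0, 0, 0, 0, -0.015, 0, 0, 0, 0, 0, -0.03, 0, 0, 0, 0, 0, -0.05, 0, 0, 0, 0, 0, -0.08, 0, 0, 0, 0.03, 0, -0.11, 0, 0, 0, 0.06, 0, -0.12, 0, 0, 0, 0.09, 0, -0.12, 0, 0, 0, 0.12, 0, -0.12, 0, 0, 0, 0.12, 0, -0.12, 0, 0, 0]
}}

```text
t: 16.58
tool_pos: [0.5453, 0.1166, 0.1568]
orientation: [0.676, 0.737, 0.001, -0.0]
force: [-0.2, -0.3, 0.2]
gripper_width: 0.008
grip_force: 0.0
```

```bash
python3 -c "
from g import *
where(); s=manip.snapshot('scene'); a=manip.snapshot('top');cv2.imwrite('pics/c7.png',np.hstack([cv2.resize(s['pixels'][200:400,200:400],None,fx=2,fy=2),cv2.resize(a['pixels'][150:350,270:470],None,fx=2,fy=2)]))
tabs=__import__('m').tabs; tabs(a,c,X,Y)"
```

```text
t 16.58 tray [-1.000e-01  1.968e+02  1.568e+02] yawerr deg 0.11 tilt [ 0.001  0.001 -1.   ] F [-0.2 -0.3  0.2] w 0.008
O [348.5 262. ] 60 world [ 0.577  -0.0679] tray mm [15.9 10.3]
O [374.2 275.4] 66 world [ 0.5486 -0.1192] tray mm [-16.7 -38.5]
```

View pics/c7.png

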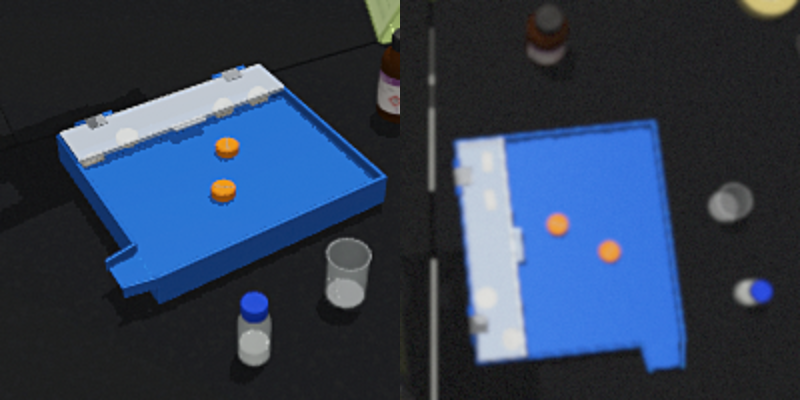

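The cover lies flat over the trough with the four white tablets visible beneath it. The oranges are still on the platform, and the vial, beaker and bottle are unmoved. Handing in.

```bash
python3 -c "
from cell import manip
print(manip.close_job())"
```

```text
the job is handed in; nothing more can be done
None
```

The job is handed in: all four white tablets are in the trough (two of them standing on edge), both orange ones are still on the platform, the cover is pressed shut, and the vial, beaker and bottle were not moved.

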